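# Turn the recorded bowl's flag to green

### The arm

A 7-joint arm with a two-finger parallel gripper is mounted at the origin on the work surface. World frame = base frame: x ahead of the robot, y to its left, z up, the work surface at z = 0. Lengths are in mm, angles in rad, forces in N, time in s.
With the tool pointing down it reaches from about 400 to 850 mm from the base axis. Payload 6.9 kg.
Tool frame: the origin (TCP) lies midway between the tips of the shut fingers; the grasp point (between the pads) lies 19 mm behind it; z points along the fingers, y is the line along which they close (so a half turn about z gives the same grasp; the last joint's range is limited). The gripper opens to 85 mm and grips with 20 to 120 N. Pads are 22 mm wide; open, the fingers measure 114 mm over their backs; the gripper's body (76 mm by 85 mm) begins 54 mm behind the grasp point. The pads swing forward as they close: fully open they stand 13 mm farther back than shut.
Start: joints at [-1.028, 0.507, -0.238, 1.5, 0.126, 1.149, -0.155], TCP at [264.983, 566.034, 195.375] pointing down, gripper open.
Joint ranges: [-3.08, 3.08], [-0.24, 2.05], [-1.43, 1.35], [0, 2.5], [-1.52, 4.66], [0.17, 1.96], [-2.89, 2.89]. Speed limits (rad/s): [2.39, 2.39, 3.14, 3.14, 3.14, 3.14, 3.14].

### API

Orientations are given as a unit quaternion [x, y, z, w].
In Python, from rig import monitor, capture, ticket gives the robot as it stands.
- The arm moves only by the tool drive_tool, never from a script. Its argument "rows" is a list of rows, each a list of 5 numbers: the opening, from 0 (shut) to 1 (fully open), then the shift along the tool's x, y, z in m, then the turn about the tool's z in units of 8 degrees (1.0 is 8 degrees). A call has 1 to 20 rows; each row shifts and turns the commanded pose from where the row before left it, along the tool's axes as they then stand; what a row does not reach is not made up. A row lasts 1/10 s, in which the tool goes at most 50 mm and 8.59 degrees, less where a joint would pass 70% of its speed; a pose out of reach is approached as far as the arm can. A call with a gripper value outside its range is refused whole. The fingers move at their own pace and stop on an object; the grip force is fixed at half the most. Time passes only in rows, so rows that do not move let the fingers close. It gives the time, the measured TCP pose, the force, the opening and the grip force at its end, in the units of the state.
- monitor.sense(): the state, without advancing time (a new reading comes with each control period).
- capture(name): name is "side" or "top" or "wrist"; returns a dict with "color" (420x560x3 uint8, red, green, blue), "range_z" (420x560 float32, mm along the optical axis (not along the pixel's ray), 0 where there is no reading), "fx", "fy", "cx", "cy" (pixels), "D" ([k1, k2, p1, p2, k3] as OpenCV has them; the pictures are not rectified), "extrinsics" (4x4, takes a point from camera to world coordinates). Camera axes: x right, y down, z forward; pixel columns grow to the right and rows downward; lengths in mm; the calibration is good to about 2 mm. A picture is of the moment at which its call begins.
- ticket.job_done(): hands the job in; it is judged then, once.
The state is a dict: "time": time; "qpos": joint angles; "qvel": joint speeds; "tau": joint torques, N m; "tool_pos": TCP position; "eef_rot": TCP orientation; "contact_force": force on the tool from outside, world axes, zero at the start; "ft_torque": the same for the moment, N m; "gripper_width": finger opening in mm; "finger_force": force on a finger pad.
Only numpy, scipy, OpenCV 4.12 (cv2) and the standard library are available. Lean on these libraries where they do the work, as an engineer would, in place of code of your own. Each camera call takes 0.05 s, during which the arm holds its last target. There are 200 camera calls.

### The job

The blue bowl has now been recorded: flip the flag on the stand that carries the bowl right over its axle, so that it lies flat on the bowl's side with its green face up. Push it up and over from beneath with the fingers and then press it down level, gently and without pinching it. Leave the other two flags and all the loose things where they are.

Things in the scene. Friction and masses are not known exactly. Their poses are not given: they have to be found in the camera images.
- stand_bowl: Fixed wooden stand carrying the blue ceramic bowl; all three stands are alike. Base board 330 (x) x 122 (y) x 12 mm, from x = -90 to +240 mm. Origin on the table under the flag's axle; z up; +x points from the axle to the find, whose middle is 170 mm from the axle. Two posts 22 x 12 mm at x = 0, y = +-42 mm, 112 mm high, carry the axle.
- bowl_pivot (a point): Middle of the flag axle of the blue ceramic bowl's stand, 100 mm above the table; axes as the stand's, the axle along y. Fixed. The space below the flag is free down to the base board, but for brass stops that reach 29 mm out from the axle.
- flag_bowl (a joint): Angle (rad) of the flag on the blue ceramic bowl's stand (flag to be flipped; it starts at 0.1 to 0.4). 0: level towards the stand's -x (robot's side), red up, green below; pi/2: upright; pi: level towards +x, green up; stops at 0 and pi. Plate 56 mm wide, 5 mm thick, 5 to 75 mm out from the axle, 60 g. Stiff axle (about 1 N at the free edge): stays at any angle.
- bowl_flag_edge (a point): Middle of the free edge of the flag on the blue ceramic bowl's stand, 75 mm from the axle (turns with the flag).
- stand_box: Fixed wooden stand carrying the tied light-wood box with a yellow tag; all three stands are alike. Base board 330 (x) x 122 (y) x 12 mm, from x = -90 to +240 mm. Origin on the table under the flag's axle; z up; +x points from the axle to the find, whose middle is 170 mm from the axle. Two posts 22 x 12 mm at x = 0, y = +-42 mm, 112 mm high, carry the axle.
- box_pivot (a point): Middle of the flag axle of the tied light-wood box with a yellow tag's stand, 100 mm above the table; axes as the stand's, the axle along y. Fixed. The space below the flag is free down to the base board, but for brass stops that reach 29 mm out from the axle.
- flag_box (a joint): Angle (rad) of the flag on the tied light-wood box with a yellow tag's stand (leave it; it starts at 0.1 to 0.4, red up). 0: level towards the stand's -x (robot's side), red up, green below; pi/2: upright; pi: level towards +x, green up; stops at 0 and pi. Plate 56 mm wide, 5 mm thick, 5 to 75 mm out from the axle, 60 g. Stiff axle (about 1 N at the free edge): stays at any angle.
- box_flag_edge (a point): Middle of the free edge of the flag on the tied light-wood box with a yellow tag's stand, 75 mm from the axle (turns with the flag).
- stand_jar: Fixed wooden stand carrying the terracotta jar; all three stands are alike. Base board 330 (x) x 122 (y) x 12 mm, from x = -90 to +240 mm. Origin on the table under the flag's axle; z up; +x points from the axle to the find, whose middle is 170 mm from the axle. Two posts 22 x 12 mm at x = 0, y = +-42 mm, 112 mm high, carry the axle.
- jar_pivot (a point): Middle of the flag axle of the terracotta jar's stand, 100 mm above the table; axes as the stand's, the axle along y. Fixed. The space below the flag is free down to the base board, but for brass stops that reach 29 mm out from the axle.
- flag_jar (a joint): Angle (rad) of the flag on the terracotta jar's stand (leave it; it starts at 2.85 to 3.14, already green up). 0: level towards the stand's -x (robot's side), red up, green below; pi/2: upright; pi: level towards +x, green up; stops at 0 and pi. Plate 56 mm wide, 5 mm thick, 5 to 75 mm out from the axle, 60 g. Stiff axle (about 1 N at the free edge): stays at any angle.
- jar_flag_edge (a point): Middle of the free edge of the flag on the terracotta jar's stand, 75 mm from the axle (turns with the flag).
- bowl: Blue ceramic bowl, 116 mm across, 60 mm high, loose on its stand; origin under its middle. Not to be disturbed.
- box: Tied box of light wood with a yellow tag, 96 x 96 x 80 mm, loose on its stand; origin under its middle. Not to be disturbed.
- jar: Terracotta jar, 92 mm across, 105 mm high, loose on its stand; origin under its middle. Not to be disturbed.
- brush: Loose brush with wooden handle, 170 mm long, lying on the table. Bystander.
- loupe: Loose black loupe, 40 mm across, 30 mm high; origin under its middle. Bystander.
- ring: Loose cork ring, 90 mm across, 22 mm high; origin under its middle. Bystander.
- sherds: Loose empty dark-wood sorting tray, 160 x 110 x 35 mm; origin under its middle. Bystander.

How it is judged:
By the outcome, as a careful person would: the job done as asked, in the order asked, and still so for the second after the job is handed in, with the robot touching nothing.
It also fails if it takes over 48 s, if anything falls off the work surface, if the arm or the gripper's body presses on something with over 40 N, if the wrist force passes 120 N, or if a joint passes its speed limit or range.

## Working session

There is one attempt and no reset: what is moved stays moved. The work goes in short steps, Python scripts to look and compute and a tool call to move; the robot and the scene stay as the last step left them, time stands still between calls to the robot, and variables do not carry over. Pictures are saved under pics/ and viewed, at most 10 in all, crops included, and the job is handed in when it is done.

Besides the shell and the picture viewer there is one more tool, called after "Call:" in YAML: its name, and indented under it one key for each argument. drive_tool: Moves the arm, as the interface text tells. Its arguments: {"type":"object","properties":{"rows":{"type":"array","items":{"type":"array","items":{"type":"number"}}}},"required":["rows"]}

```bash
mkdir -p pics
python3 - <<'E'
from rig import monitor, capture
import cv2,pickle,numpy as np
s=monitor.sense();print(s)
for n in("side","top"):
    c=capture(n);pickle.dump(c,open(n+".pkl","wb"));cv2.imwrite(f"pics/{n}0.png",c["color"][:,:,::-1])
    print(n,c["fx"],c["cx"],c["cy"],c["D"],np.round(c["extrinsics"],3).tolist())
E
```

```text
{'time': 0.0, 'qpos': array([-1.02750489,  0.50835561, -0.23750581,  1.5011283 ,  0.12572905,
        1.14887841, -0.15477611]), 'qvel': array([-1.21993257e-03,  1.27321828e-03,  3.39525535e-04,  1.16605820e-03,
       -8.76028417e-04,  8.29453040e-04,  1.13232325e-05]), 'tau': array([ 1.24541916e-04, -6.20596433e+01, -2.18640044e+00, -2.49655169e+01,
        1.28224050e-02,  1.16336276e-02, -1.50308250e-05]), 'tool_pos': array([264.81675278, 565.51101819, 194.51959123]), 'eef_rot': array([ 2.17134162e-01,  9.76141365e-01, -8.74161580e-04, -1.62001236e-04]), 'contact_force': array([0.20235457, 0.34080639, 0.02965344]), 'ft_torque': array([-0.01484362,  0.06209024, -0.02434368]), 'finger_force': 0.0, 'gripper_width': 85.51220219956008}
side 512.2356472283147 275.62515683719704 213.81318150967167 [-0.0215968  0.         0.         0.         0.       ] [[0.981, -0.104, 0.163, 419.495], [-0.194, -0.496, 0.847, -1138.125], [-0.007, -0.862, -0.506, 771.153], [0.0, 0.0, 0.0, 1.0]]
top 449.65491012672277 282.66407735427043 208.6041256345044 [-0.13944178  0.          0.          0.          0.        ] [[-0.027, -0.993, 0.113, 458.184], [-1.0, 0.026, -0.007, -19.318], [0.004, -0.114, -0.994, 1470.699], [0.0, 0.0, 0.0, 1.0]]
```

View pics/side0.png

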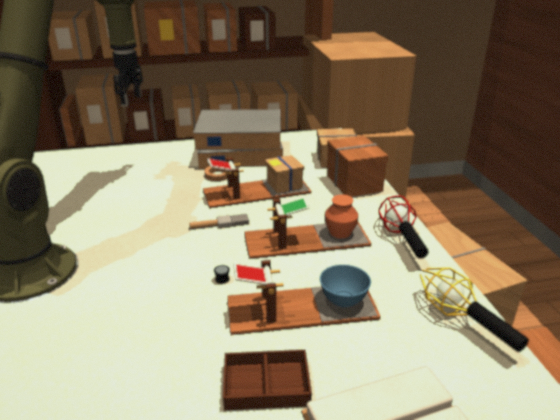

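View pics/top0.png

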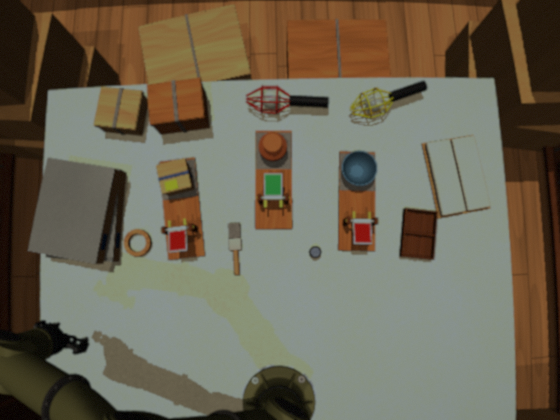

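The side view shows the bowl stand at (300,305), its red flag at (252,273) and the loupe close by at (222,273). In the top view the bowl is at (358,168), its flag at (362,231), its posts at (345,222) and (375,222), and the loupe at (315,252).

```bash
cat > h.py <<'E'
import numpy as np,cv2
def cloud(c):
    h,w=c["range_z"].shape
    K=np.array([[c["fx"],0,c["cx"]],[0,c["fy"],c["cy"]],[0,0,1.]])
    uv=np.stack(np.meshgrid(np.arange(w),np.arange(h)),-1).reshape(-1,1,2).astype(float)
    n=cv2.undistortPoints(uv,K,np.array(c["D"])).reshape(h,w,2)
    z=c["range_z"][...,None]
    P=np.concatenate([n*z,z],-1)
    E=np.array(c["extrinsics"]);return P@E[:3,:3].T+E[:3,3],c["range_z"]>0
def hsv(c): return cv2.cvtColor(c["color"],cv2.COLOR_RGB2HSV)
E
python3 - <<'E'
import pickle,numpy as np,cv2
from h import *
for n,roi,rb in(("top",(205,255,335,385),(130,260,325,390)),("side",(255,295,225,290),(250,335,215,390))):
    c=pickle.load(open(n+".pkl","rb"));P,ok=cloud(c);H=hsv(c)
    m=np.zeros(ok.shape,bool);m[roi[0]:roi[1],roi[2]:roi[3]]=1
    red=m&ok&((H[...,0]<6)|(H[...,0]>172))&(H[...,1]>190)&(H[...,2]>130)
    red=cv2.erode(red.astype(np.uint8),np.ones((3,3)))>0
    Q=P[red];print(n,"red",len(Q),Q.mean(0).round(1),Q.min(0).round(1),Q.max(0).round(1))
    C=Q-Q.mean(0);nv=np.linalg.svd(C,full_matrices=False)[2][2];nv*=np.sign(nv[2]);print(" normal",nv.round(3))
    r=np.zeros(ok.shape,bool);r[rb[0]:rb[1],rb[2]:rb[3]]=1
    b=r&ok&(P[...,2]>5)&(P[...,2]<22)&(H[...,1]>60)
    B=P[b][:,:2].astype(np.float32)
    print(" board",len(B),cv2.minAreaRect(B),np.percentile(B,[.5,50,99.5],axis=0).round(1).tolist(), cv2.fitLine(B,2,0,.01,.01).ravel().round(3))
    bl=r&ok&(H[...,0]>95)&(H[...,0]<120)&(H[...,1]>80)&(P[...,2]>30);Q=P[bl];print(" bowl",len(Q),((Q.min(0)+Q.max(0))/2).round(1),Q.max(0)[2])
    po=r&ok&(P[...,2]>104)&(P[...,2]<140)&~red;Q=P[po];print(" high",np.round(Q,0)[::max(1,len(Q)//25)].tolist())
E
```

```text
top red 153 [ 533.8 -267.1  115.5] [ 513.1 -284.4  103.1] [ 554.2 -249.8  128.4]
 normal [ 0.313 -0.061  0.948]
 board 1929 ((645.937744140625, -273.73883056640625), (122.9825439453125, 328.9796447753906), 86.853515625) [[482.2, -334.1], [623.1, -261.0], [809.2, -206.1]] [ 9.96000e-01 -8.60000e-02  6.18028e+02 -2.64538e+02]
 bowl 496 [ 742.5 -276.3   54.2] 78.45666707532882
 high [[582.0, -223.0, 119.0], [576.0, -311.0, 119.0], [576.0, -261.0, 106.0], [573.0, -220.0, 114.0], [572.0, -270.0, 109.0], [571.0, -221.0, 105.0], [569.0, -276.0, 106.0], [567.0, -221.0, 108.0], [566.0, -280.0, 104.0], [564.0, -258.0, 105.0], [561.0, -248.0, 108.0], [559.0, -291.0, 107.0], [557.0, -273.0, 106.0], [553.0, -291.0, 106.0], [548.0, -250.0, 112.0], [542.0, -243.0, 112.0], [538.0, -296.0, 112.0], [531.0, -288.0, 115.0], [526.0, -248.0, 121.0], [520.0, -248.0, 119.0], [514.0, -248.0, 117.0], [511.0, -265.0, 122.0], [508.0, -251.0, 129.0], [507.0, -295.0, 123.0], [504.0, -279.0, 126.0], [501.0, -263.0, 128.0]]
side red 168 [ 531.4 -270.2  113.8] [ 508.4 -285.9  105.3] [ 555.2 -252.7  122.8]
 normal [0
[... 215 characters left out ...]
e+02 -2.67092e+02]
 bowl 825 [ 739.8 -280.    51.9] 73.67173276556855
 high [[576.0, -222.0, 110.0], [576.0, -233.0, 112.0], [569.0, -236.0, 109.0], [571.0, -237.0, 107.0], [533.0, -241.0, 113.0], [530.0, -245.0, 114.0], [525.0, -253.0, 118.0], [501.0, -257.0, 122.0], [556.0, -249.0, 107.0], [553.0, -252.0, 108.0], [564.0, -254.0, 105.0], [497.0, -268.0, 119.0], [559.0, -265.0, 105.0], [506.0, -281.0, 120.0], [556.0, -274.0, 104.0], [526.0, -285.0, 115.0], [515.0, -292.0, 119.0], [569.0, -285.0, 105.0], [538.0, -290.0, 111.0], [512.0, -298.0, 119.0], [555.0, -289.0, 105.0], [540.0, -294.0, 109.0], [539.0, -296.0, 108.0], [565.0, -307.0, 110.0], [561.0, -315.0, 111.0], [559.0, -317.0, 108.0]]
```

Call:
drive_tool:
  rows:
    - [0,0,0,0,-0.69]
    - [0,0,0,0,-0.69]
    - [0,0,0,0,-0.68]
    - [0,0,0,0,-0.68]
    - [0,-0.0154,-0.0345,0,0]
    - [0,-0.0154,-0.0345,0,0]
    - [0,-0.0154,-0.0345,0,0]
    - [0,-0.0154,-0.0345,0,0]
    - [0,-0.0154,-0.0345,0,0]
    - [0,-0.0154,-0.0345,0,0]
    - [0,-0.0154,-0.0345,0,0]
    - [0,-0.0154,-0.0345,0,0]
    - [0,-0.0154,-0.0345,0,0]
    - [0,-0.0154,-0.0345,0,0]
    - [0,-0.0154,-0.0345,0,0]
    - [0,-0.0154,-0.0345,0,0]
    - [0,-0.0154,-0.0345,0,0]
    - [0,-0.0154,-0.0345,0,0]
    - [0,-0.0154,-0.0345,0,0]
    - [0,-0.0154,-0.0345,0,0]

```text
time: 2.1
tool_pos: [480.6, -0.2, 195.2]
eef_rot: [0.028, 1.0, -0.0, -0.0]
contact_force: [1.4, -0.1, -0.5]
gripper_width: 0.2
finger_force: 0.0
```

Call:
drive_tool:
  rows:
    - [0,0.0031,-0.033,0,0]
    - [0,0.0031,-0.033,0,0]
    - [0,0.0031,-0.033,0,0]
    - [0,0.0031,-0.033,0,0]
    - [0,0.0031,-0.033,0,0]
    - [0,0.0031,-0.033,0,0]
    - [0,0.0031,-0.033,0,0]
    - [0,0.0031,-0.033,0,0]
    - [0,0,0,0.02,0]
    - [0,0,0,0.025,0]
    - [0,0,0,0.025,0]
    - [0,0,0,0.025,0]
    - [0,0,0,0,0]
    - [0,0,0,0,0]

```text
time: 3.5
tool_pos: [441.1, -260.9, 100.5]
eef_rot: [0.028, 1.0, 0.0, -0.001]
contact_force: [0.5, 0.1, 1.1]
gripper_width: 0.0
finger_force: 0.0
```

Run:
```python
from rig import monitor, capture
import cv2,pickle,numpy as np
s=monitor.sense();print(s["tool_pos"],s["eef_rot"],s["qpos"].round(2),s["contact_force"])
c=capture("side");pickle.dump(c,open("side1.pkl","wb"));cv2.imwrite("pics/side1.png",cv2.resize(c["color"][150:330,150:390,::-1],None,fx=3,fy=3))
```

```text
[ 441.05039218 -260.85632999  100.48947463] [ 2.75708947e-02  9.99619697e-01  2.35784805e-04 -5.02022096e-04] [ 0.51  0.44 -0.04  1.93  0.02  0.78  1.98] [0.50346888 0.09653121 1.11480334]
```

View pics/side1.png

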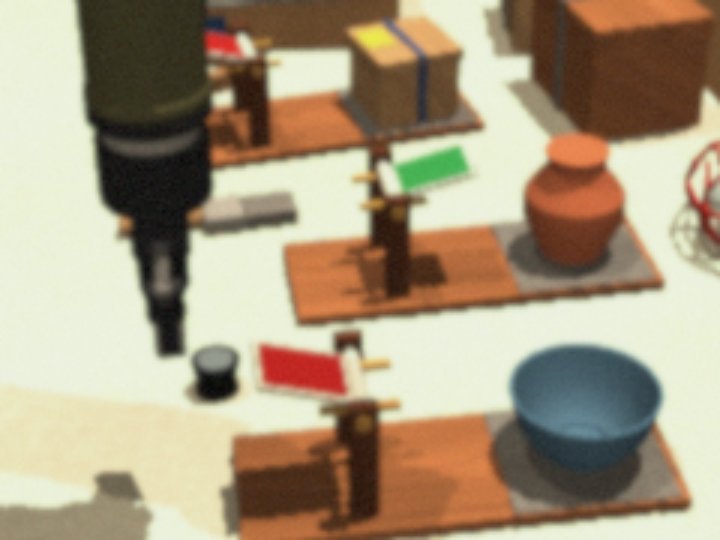

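The picture shows the fingertips at (170,350) short of the free edge, which is at (255,370). The loupe at (215,370) is well to the far side. Next I approach the edge.

Call:
drive_tool:
  rows:
    - [0,-0.015,0,0,0]
    - [0,-0.015,0,0,0]
    - [0,-0.01,-0.001,0,0]
    - [0,-0.003,0,0,0]
    - [0,-0.002,0,0,0]
    - [0,-0.001,0,-0.001,0]
    - [0,0,0,0,0]

```text
time: 4.25
tool_pos: [486.7, -264.6, 101.6]
eef_rot: [0.028, 1.0, -0.0, -0.0]
contact_force: [-0.3, 0.1, 0.3]
gripper_width: -0.0
finger_force: 0.0
```

Call:
drive_tool:
  rows:
    - [0,-0.001,0,-0.001,0]
    - [0,-0.001,0,-0.001,0]
    - [0,-0.001,0,-0.002,0]
    - [0,-0.001,0,-0.002,0]

```text
time: 4.65
tool_pos: [491.1, -264.7, 107.6]
eef_rot: [0.028, 1.0, -0.0, -0.0]
contact_force: [-0.3, -0.2, -0.4]
gripper_width: -0.2
finger_force: 0.0
```

Call:
drive_tool:
  rows:
    - [0,-0.001,0,0,0]
    - [0,-0.001,0,0,0]
    - [0,-0.001,0,-0.001,0]
    - [0,0,0,0,0]

```text
time: 5.05
tool_pos: [494.3, -264.9, 108.4]
eef_rot: [0.028, 1.0, -0.0, 0.0]
contact_force: [-0.1, -0.8, -0.3]
gripper_width: -0.0
finger_force: 0.0
```

Run:
```python
from rig import monitor, capture
import cv2,pickle,numpy as np
s=monitor.sense();print(s["tool_pos"],s["contact_force"])
c=capture("side");cv2.imwrite("pics/side2.png",cv2.resize(c["color"][200:320,210:330,::-1],None,fx=5,fy=5))
```

```text
[ 494.25588332 -264.88520671  108.44835256] [-0.11388724 -0.80832771 -0.25400332]
```

View pics/side2.png

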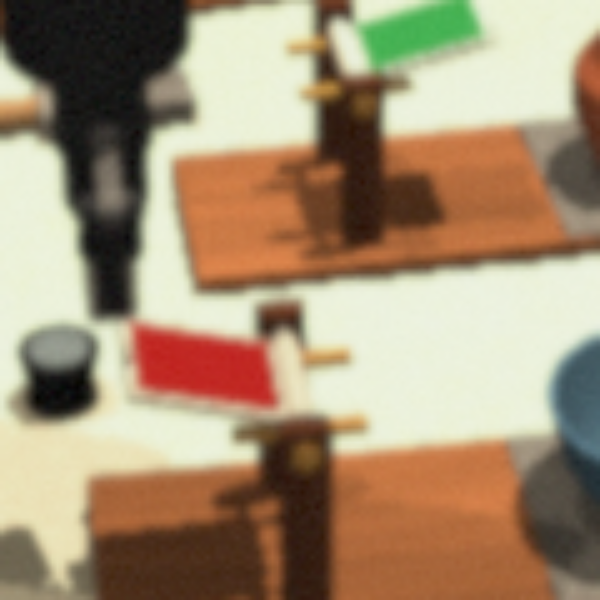

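```bash
cat >> h.py <<'E'
def proj(c,p):
    E=np.linalg.inv(np.array(c["extrinsics"]));K=np.array([[c["fx"],0,c["cx"]],[0,c["fy"],c["cy"]],[0,0,1.]])
    return cv2.projectPoints(np.array(p,float).reshape(-1,1,3),cv2.Rodrigues(E[:3,:3])[0],E[:3,3],K,np.array(c["D"]))[0].reshape(-1,2)
E
python3 - <<'E'
from rig import monitor, capture
from h import *
c=capture("side");q=monitor.sense()["tool_pos"]
pts=[q,q+[0,0,20],[499.7,-265.7,122.9],[499.7+1.5,-265.7+28,122.9],[499.7-1.5,-265.7-28,122.9]]
print(((proj(c,pts)-[210,200])*5).round(0).tolist())
P,ok=cloud(c)
S=P[ok&(c["color"].max(-1)<70)];S=S[(abs(S[:,0]-494)<40)&(abs(S[:,1]+265)<60)&(S[:,2]>80)&(S[:,2]<200)]
for z in range(90,190,10):
    k=S[(S[:,2]>=z)&(S[:,2]<z+10)]
    if len(k):print(z,len(k),k.min(0).round(0),k.max(0).round(0))
c=capture("wrist");cv2.imwrite("pics/w.png",c["color"][:,:,::-1])
E
```

```text
[[113.0, 378.0], [111.0, 340.0], [125.0, 350.0], [120.0, 311.0], [130.0, 390.0]]
150 22 [ 487. -280.  152.] [ 500. -273.  159.]
160 26 [ 488. -279.  160.] [ 500. -276.  170.]
170 24 [ 487. -281.  171.] [ 501. -271.  180.]
```

View pics/w.png

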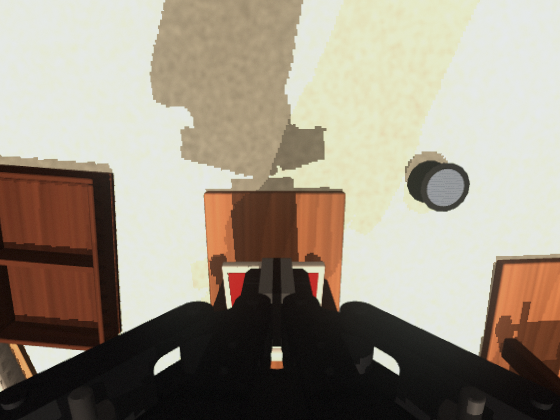

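Run:
```python
from rig import monitor, capture
from h import *
import pickle
c=pickle.load(open("side1.pkl","rb"));P,ok=cloud(c);q=np.array([441.05,-260.86,100.5])
u,v=proj(c,q)[0];print(u,v)
for r in range(int(v)-20,int(v)+4,2): 
    j=int(round(u)); print(r,c["color"][r,j-5:j+6:5].tolist(),P[r,j].round(0).tolist())
```

```text
207.73069843929338 280.47610343122096
260 [[56, 54, 48], [32, 29, 28], [232, 239, 212]] [445.0, -277.0, 165.0]
262 [[65, 62, 53], [33, 32, 32], [233, 238, 212]] [445.0, -271.0, 155.0]
264 [[70, 66, 58], [28, 27, 28], [231, 237, 210]] [444.0, -273.0, 152.0]
266 [[77, 75, 64], [29, 30, 26], [222, 228, 198]] [444.0, -275.0, 148.0]
268 [[129, 130, 110], [130, 133, 116], [198, 206, 177]] [444.0, -265.0, 136.0]
270 [[220, 227, 198], [228, 234, 211], [178, 186, 159]] [448.0, -84.0, -2.0]
272 [[235, 241, 219], [235, 241, 218], [205, 214, 181]] [448.0, -93.0, -2.0]
274 [[235, 240, 217], [235, 241, 219], [223, 230, 201]] [447.0, -102.0, -1.0]
276 [[237, 242, 220], [236, 240, 219], [223, 228, 194]] [446.0, -110.0, -1.0]
278 [[237, 241, 219], [234, 241, 217], [177, 174, 143]] [446.0, -118.0, -1.0]
280 [[237, 242, 219], [234, 240, 219], [151, 140, 113]] [445.0, -129.0, 1.0]
282 [[237, 242, 220], [234, 241, 217], [171, 163, 133]] [444.0, -136.0, 0.0]
```

Run:
```python
from rig import monitor, capture
from h import *
c=capture("side");q=monitor.sense()["tool_pos"];print(q)
g=c["color"].max(-1).astype(int)
print(g[252:270,228:240:2])
for y in(-278,-265):print(y,[ (z,proj(c,[q[0],y,z])[0].round(1).tolist()) for z in range(105,155,8)])
t=capture("top");P,ok=cloud(t)
print("top flag edge",[proj(t,[499.7,-265.7,122.9]).round(0),proj(t,q).round(0)])
S=P[ok];S=S[(abs(S[:,0]-500)<25)&(abs(S[:,1]+265)<28)&(S[:,2]>30)];print(np.percentile(S[:,2],[1,25,50,75,99]))
```

```text
[ 493.94456783 -264.85877598  108.34498594]
[[ 54  26  20  33 111 221]
 [ 72  24  23  42 125 229]
 [ 79  22  26  36 129 231]
 [ 81  26  22  40 125 229]
 [ 84  29  23  40 121 229]
 [ 88  30  27  33 119 226]
 [ 95  31  24  35 113 227]
 [ 94  33  20  34 116 226]
 [100  32  22  33 113 226]
 [103  38  25  39 111 226]
 [120  58  60  66 124 223]
 [154 106 112 127 164 221]
 [193 171 172 183 191 213]
 [208 222 220 217 206 203]
 [190 234 231 222 214 195]
 [146 229 235 222 211 193]
 [116 222 237 217 205 193]
 [102 220 239 209 202 193]]
-278 [(105, [233.4, 280.6]), (113, [233.2, 277.5]), (121, [233.0, 274.5]), (129, [232.9, 271.4]), (137, [232.7, 268.3]), (145, [232.5, 265.2]), (153, [232.3, 262.0])]
-265 [(105, [232.7, 276.9]), (113, [232.5, 273.9]), (121, [232.3, 270.8]), (129, [232.1, 267.8]), (137, [231.9, 264.7]), (145, [231.7, 261.5]), (153, [231.5, 258.4])]
top flag edge [array([[362., 244.]]), array([[361., 246.]])]
[117.50855452 544.45205132 548.83564248 567.59821636 584.14610685]
```

Call:
drive_tool:
  rows:
    - [0,0.015,0,0,0]
    - [0,0.01,0,0,0]
    - [0,0,0,0.02,0]
    - [0,0,0,0.02,0]
    - [0,0,0,0,0]
    - [0,-0.01,0,0,0]
    - [0,-0.005,0,0,0]
    - [0,-0.003,0,0,0]
    - [0,-0.002,0,0,0]
    - [0,0,0,0,0]

```text
time: 6.3
tool_pos: [485.5, -264.6, 68.2]
eef_rot: [0.028, 1.0, 0.0, -0.003]
contact_force: [-9.3, 0.1, 2.7]
gripper_width: 0.2
finger_force: 4.9
```

Call:
drive_tool:
  rows:
    - [0,-0.001,0,0,0]
    - [0,-0.001,0,0,0]
    - [0,-0.001,0,0,0]
    - [0,0,0,0,0]

```text
time: 6.7
tool_pos: [485.4, -264.5, 67.7]
eef_rot: [0.029, 1.0, 0.001, -0.006]
contact_force: [-16.8, 0.0, 4.9]
gripper_width: -0.3
finger_force: 8.3
```

Call:
drive_tool:
  rows:
    - [0,0.002,0,-0.002,0]
    - [0,0,0,-0.003,0]
    - [0,0,0,-0.003,0]
    - [0,0,0,-0.003,0]
    - [0,0,0,-0.003,0]

```text
time: 7.2
tool_pos: [490.6, -264.8, 83.0]
eef_rot: [0.028, 1.0, -0.0, 0.0]
contact_force: [-0.9, 0.1, -0.3]
gripper_width: 0.1
finger_force: 0.5
```

```bash
cat >> h.py <<'E'
def theta():
    from rig import monitor, capture
    s=monitor.sense();print("tcp",s["tool_pos"].round(1),"F",s["contact_force"].round(1))
    A=np.array([571,-269.6,100]);ex=np.array([.9985,-.055,0])
    for n in("side","top"):
        c=capture(n);P,ok=cloud(c);H=hsv(c)
        near=ok&(np.linalg.norm(P-A,axis=-1)<85)
        for nm,m in(("red",(H[...,0]<6)|(H[...,0]>172)),("green",(H[...,0]>50)&(H[...,0]<80))):
            Q=P[cv2.erode((near&m&(H[...,1]>150)&(P[...,2]>95)).astype(np.uint8),np.ones((2,2)))>0]
            if len(Q)<25: continue
            x=(Q-A)@ex;z=Q[:,2]-100
            a=np.arctan2(z.mean(),-x.mean());print(n,nm,len(Q),"theta~",a.round(2),"mean",x.mean().round(1),z.mean().round(1),"max",x.min().round(),x.max().round(),z.max().round())
    return c
E
python3 -c "
from h import *;theta()"
```

```text
tcp [ 490.6 -264.8   83. ] F [-0.9  0.1 -0.3]
side red 212 theta~ 0.51 mean -35.3 20.0 max -60.0 -11.0 34.0
top red 109 theta~ 0.6 mean -28.3 19.2 max -55.0 -14.0 36.0
```

Call:
drive_tool:
  rows:
    - [0,-0.003,0,-0.004,0]
    - [0,-0.003,0,-0.004,0]
    - [0,-0.003,0,-0.0045,0]
    - [0,-0.0035,0,-0.0045,0]
    - [0,-0.004,0,-0.004,0]
    - [0,-0.004,0,-0.004,0]
    - [0,-0.0045,0,-0.0035,0]
    - [0,-0.0045,0,-0.003,0]
    - [0,0,0,0,0]

```text
time: 8.2
tool_pos: [521.3, -266.3, 114.4]
eef_rot: [0.027, 1.0, -0.0, 0.001]
contact_force: [0.3, 0.6, 0.9]
gripper_width: 0.2
finger_force: 0.0
```

```bash
python3 -c "
from h import *;theta()"
```

```text
tcp [ 521.3 -266.3  114.4] F [0.3 0.6 0.9]
side red 46 theta~ 1.11 mean -16.5 33.3 max -27.0 -8.0 53.0
```

Call:
drive_tool:
  rows:
    - [0,-0.005,0,-0.003,0]
    - [0,-0.005,0,-0.0025,0]
    - [0,-0.005,0,-0.002,0]
    - [0,-0.0055,0,-0.0015,0]
    - [0,-0.0055,0,-0.001,0]
    - [0,-0.0055,0,-0.001,0]
    - [0,-0.006,0,0,0]
    - [0,0,0,0,0]

```text
time: 9.1
tool_pos: [558.1, -268.3, 124.8]
eef_rot: [0.027, 1.0, -0.0, 0.0]
contact_force: [-0.0, -0.5, -0.5]
gripper_width: -0.3
finger_force: 0.0
```

```bash
python3 -c "
from h import *;theta()
from rig import capture
c=capture('side');cv2.imwrite('pics/side3.png',cv2.resize(c['color'][200:320,210:330,::-1],None,fx=5,fy=5))"
```

```text
tcp [ 558.1 -268.3  124.8] F [-0.  -0.5 -0.5]
```

View pics/side3.png

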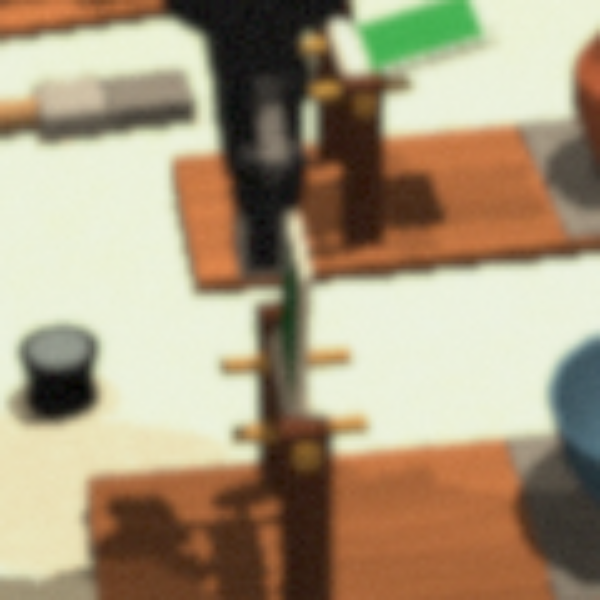

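Side view: the flag is now upright at (290,215–420). The fingertips at (263,270) are on its green side, well below the top edge. I'll push it on over.

Call:
drive_tool:
  rows:
    - [0,-0.006,0,0.002,0]
    - [0,-0.006,0,0.003,0]
    - [0,-0.005,0,0.003,0]
    - [0,-0.005,0,0.002,0]
    - [0,-0.005,0,0.0025,0]
    - [0,-0.005,0,0.0025,0]
    - [0,-0.0045,0,0.003,0]
    - [0,0,0,0,0]

```text
time: 10.05
tool_pos: [593.9, -270.1, 106.1]
eef_rot: [0.027, 1.0, 0.0, -0.0]
contact_force: [0.8, -0.7, 0.8]
gripper_width: 0.1
finger_force: 0.0
```

```bash
python3 -c "
from h import *;theta()
from rig import capture
c=capture('side');cv2.imwrite('pics/side4.png',cv2.resize(c['color'][200:320,210:330,::-1],None,fx=5,fy=5))"
```

```text
tcp [ 593.9 -270.1  106.1] F [ 0.8 -0.7  0.8]
```

View pics/side4.png

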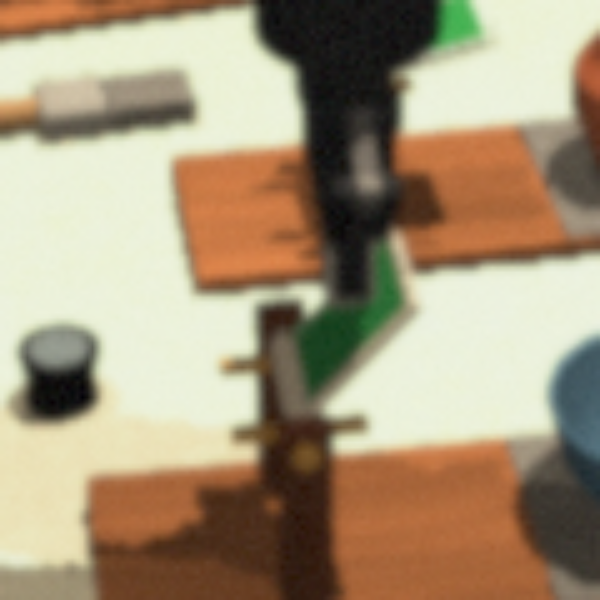

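The flag leans about 45° past upright, with the tip in contact at (345,300). I continue downward.

Call:
drive_tool:
  rows:
    - [0,-0.004,0,0.004,0]
    - [0,-0.004,0,0.004,0]
    - [0,-0.0035,0,0.004,0]
    - [0,-0.0035,0,0.004,0]
    - [0,-0.003,0,0.004,0]
    - [0,-0.003,0,0.004,0]
    - [0,-0.002,0,0.003,0]
    - [0,0,0,0,0]

```text
time: 11.0
tool_pos: [616.5, -271.4, 79.2]
eef_rot: [0.027, 1.0, 0.0, -0.0]
contact_force: [0.2, -0.4, -0.0]
gripper_width: 0.2
finger_force: 0.0
```

```bash
python3 -c "
from h import *;theta()"
```

```text
tcp [ 616.5 -271.4   79.2] F [ 0.2 -0.4 -0. ]
side green 30 theta~ 2.84 mean 28.6 9.0 max 14.0 61.0 16.0
top green 54 theta~ 2.79 mean 25.5 9.4 max 13.0 41.0 16.0
```

Call:
drive_tool:
  rows:
    - [0,-0.001,0,0.002,0]
    - [0,-0.001,0,0.002,0]
    - [0,-0.001,0,0.002,0]
    - [0,-0.001,0,0.002,0]
    - [0,0,0,0,0]

```text
time: 11.6
tool_pos: [620.5, -271.8, 71.5]
eef_rot: [0.028, 1.0, 0.0, -0.0]
contact_force: [-0.8, 0.2, -0.7]
gripper_width: 0.1
finger_force: 0.0
```

Call:
drive_tool:
  rows:
    - [0,0,0,0.0015,0]
    - [0,0,0,0.0015,0]
    - [0,0,0,0,0]

```text
time: 11.9
tool_pos: [620.4, -271.8, 68.7]
eef_rot: [0.028, 1.0, 0.0, -0.0]
contact_force: [-0.8, -0.1, 0.7]
gripper_width: 0.0
finger_force: 0.0
```

Call:
drive_tool:
  rows:
    - [0,0,0,0.001,0]
    - [0,0,0,0.001,0]
    - [0,0,0,0,0]

```text
time: 12.2
tool_pos: [620.4, -271.9, 66.8]
eef_rot: [0.028, 1.0, -0.0, -0.0]
contact_force: [-0.7, 0.6, 0.0]
gripper_width: -0.1
finger_force: 0.2
```

Call:
drive_tool:
  rows:
    - [0,0,0,0.001,0]
    - [0,0,0,0,0]

```text
time: 12.4
tool_pos: [620.4, -271.9, 66.7]
eef_rot: [0.028, 1.0, -0.0, 0.0]
contact_force: [-1.0, 1.3, 5.2]
gripper_width: -0.3
finger_force: 3.0
```

```bash
python3 -c "
from h import *;theta()"
```

```text
tcp [ 620.4 -271.9   66.7] F [-1.   1.3  5.2]
top green 47 theta~ 3.02 mean 28.0 3.4 max 16.0 45.0 9.0
```

It is on the stop at about 5 N. I press slightly more, then lift straight off.

Call:
drive_tool:
  rows:
    - [0,0,0,0.001,0]
    - [0,0,0,0,0]
    - [0,0,0,-0.002,0]
    - [0,0,0,-0.005,0]
    - [0,0,0,-0.02,0]
    - [0,0,0,-0.03,0]
    - [0,0,0,-0.03,0]
    - [0,0,0,-0.03,0]
    - [0,0.03,0,-0.02,0]
    - [0,0.04,0,0,0]
    - [0,0.04,0,0,0]
    - [0,0.04,0,0,0]
    - [0,0.03,0,0,0]
    - [0,0,0,0,0]

```text
time: 13.9
tool_pos: [436.4, -262.5, 202.5]
eef_rot: [0.029, 1.0, -0.0, -0.001]
contact_force: [-0.3, 0.1, 0.6]
gripper_width: 0.2
finger_force: 0.0
```

```bash
python3 -c "
from h import *;theta()
from rig import capture
c=capture('side');cv2.imwrite('pics/side5.png',cv2.resize(c['color'][120:360,150:400,::-1],None,fx=2.4,fy=2.4))"
```

```text
tcp [ 436.4 -262.5  202.5] F [-0.3  0.1  0.6]
side green 162 theta~ 3.09 mean 40.1 1.9 max 15.0 64.0 5.0
top green 163 theta~ 3.04 mean 38.6 4.1 max 16.0 61.0 12.0
```

View pics/side5.png

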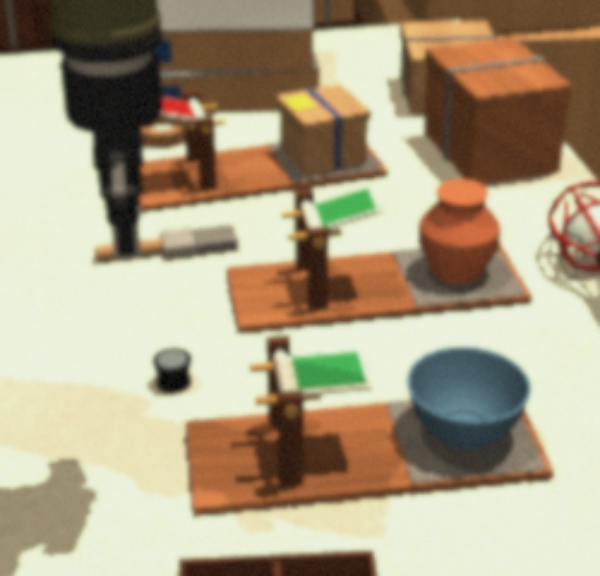

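The flag at (325,372) lies level with its green face up. The bowl, loupe and other flags have not moved, and the gripper is clear.

```bash
python3 -c "
from rig import ticket;print(ticket.job_done())"
```

```text
the job is handed in; nothing more can be done
None
```

The bowl's flag is flipped over and lies level on the bowl's side with its green face up; in the last picture everything else is where it was. I handed the job in at about 14 s, and the highest force I read was about 17 N, when the fingers first met the flag's edge.

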